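Hold a spring clip gaping over a board edge

TASK

Squeeze the levers of the red spring clip to take it off its parking rack, and bring it down over the top edge of the circuit board standing in the board stand, at the bare copper pad, without bumping the board. Finish while still holding it there: levers squeezed, jaws gaping wide with one on each side of the pad, tips well down past the board's edge, and the clip not touching the board, so that I can slip a shield plate in before it closes. Leave the blue clip parked on the rack.

Things in the scene. Friction and masses are not known exactly. Their poses are not given: they have to be found in the camera images.
- red_clip: Red peg-type spring clip, upright, levers up, jaws down; 82 mm tall, 52 mm over the levers, about 42 g. Origin: middle of the hinge barrel (12 mm thick); y along the hinge, z up, +x to half A, whose frame this is (leans with the squeeze by about half the joint value). Each lever ends in a bar along y, 31 mm long, 9 mm thick, 40 mm above the hinge, 21.5 mm out in x: pinch them together from above
- red_clip_jaw (a joint): opening angle of the red clip: 0 parked on the rack (3 mm between the jaw tips), stop at 0.50 rad (about 24 mm between the tips, about 32 mm over the lever bars). The spring resists with about 3 N at the levers at 0 and about 8 N at the stop; a pinch of 15 to 25 N holds it against the stop
- red_clip_tip_a (a point): centre of the round black rubber tip (8 mm thick, 26 mm long along the hinge direction) of the red clip's half A, +x side
- red_clip_tip_b (a point): centre of the same rubber tip of the red clip's moving half, -x side
- blue_clip: a blue clip of the same size and shape parked on the same rack, centre 62 mm from the red one along the plate; leave it there
- clip_rack: Grey rack fixed to the bench: base 50 x 126 x 10 mm, upright steel plate 3 mm thick (x), 116 mm long (y), top edge 80 mm above the bench. Origin under the base's middle; z up. The clips' barrels sit on the plate's top edge, jaws gripping it 36 mm lower down; a squeezed clip lifts straight up off it (over 40 mm). Red and blue may be at either end
- board_stand: Black stand fixed to the bench: base 50 x 150 x 12 mm, aluminium posts 78 mm high 64 mm either side in y, holding an upright green circuit board 3 mm thick (x), 134 mm long (y), top edge 100 mm above the bench. Parts on its faces are at least 50 mm below the top edge. Origin under the base's middle; x is the board's normal, z up
- copper_pad: bare copper ground pad folded over the board's top edge, 24 mm long, about 25 mm down each face, about 4 mm thick over all; up to 28 mm either side of the board's middle. Origin at the centre of the pad on the board's top edge; y along the edge, x the board's normal, z up
- pad_mark (a point): the same point as the copper pad's origin, same axes
Not all that is in view belongs to the job. What is shaped like the red_clip but green is not meant.

How it is judged:
By the outcome, as a careful person would: the job done as asked, in the order asked, and still so for the second after the job is handed in, while the arm keeps its last pose, push and grip.
It also fails if it takes over 35 s, if anything falls off the work surface, if the arm or the gripper's body presses on something with over 40 N, if the wrist force passes 120 N, or if a joint passes its speed limit or range.

ROBOT

A 6-joint arm with a two-finger parallel gripper is mounted at the origin on a cart in front of the work surface, level with it; the furniture and walls round the work are solid. World frame = base frame: x ahead of the robot, y to its left, z up, the work surface at z = 0. Lengths are in m, angles in rad, forces in N, time in s.
With the tool pointing down it reaches from about 0.3 to 0.85 m from the base axis. Payload 5.4 kg.
Tool frame: the origin (TCP) lies at the very end of the fingers, on their centre line; the grasp point (between the pads) lies 19 mm behind it (ctrl.pinch_z is the distance from the TCP to the grasp point, in m); z points along the fingers, y is the line along which they close (so a half turn about z gives the same grasp; the last joint's range is limited). The gripper opens to 85 mm and grips with 20 to 120 N. Pads are 22 mm wide; open, the fingers measure 114 mm over their backs; the gripper's body (76 mm by 85 mm) begins 54 mm behind the grasp point. The pads swing forward as they close: fully open they stand 13 mm farther back than shut.
Start: joints at [-1.456, 0.158, 1.597, -0, 1.386, -0.21], TCP at [0.183, -0.545, 0.231] pointing down, gripper open.
Joint ranges: [-2.91, 2.91], [-0.94, 2.29], [0.18, 2.7], [-1.29, 4.43], [0.17, 2.64], [-3, 3]. Speed limits (rad/s): [2.57, 2.57, 3.14, 3.14, 3.14, 3.14].

INTERFACE

Orientations are given as [roll, pitch, yaw] about the fixed x, y, z axes, in that order (R = Rz(yaw) Ry(pitch) Rx(roll)).
In Python, from rig import ctrl gives the robot as it stands.
- The arm moves only by the tool jog_arm, never from a script. Its argument "deltas" is a list that holds one entry, the list of rows, each a list of 7 numbers: the shift along the world's x, y, z in mm, then the turn, a rotation vector about the world's x, y, z in degrees, then the closure, from -1 (fully open) to 1 (shut). In form: [[[dx, dy, dz, wx, wy, wz, fingers], ...]]. A call has 1 to 20 rows; each row is the pose to reach, as a shift and turn from the pose commanded when the call began; what a row does not reach only later rows make up. A row lasts 1/10 s, in which the tool goes at most 50 mm and 8.59 degrees, less where a joint would pass 70% of its speed; a pose out of reach is approached as far as the arm can. A call with a gripper value outside its range is refused whole. The fingers move at their own pace and stop on an object; "force" is the grip in N (left out, the last holds). Time passes only in rows, so rows that repeat a pose let the fingers close. It gives the time, the measured TCP pose, the force, the opening and the grip force at its end, in the units of the state.
- ctrl.read_state(): the state, without advancing time (a new reading comes with each control period).
- ctrl.camera(name): name is "side" or "top" or "wrist"; returns a dict with "pixels" (480x640x3 uint8, red, green, blue), "intrinsics" (3x3 intrinsics, pixels), "R" (3x3) and "t" (3): a world point X has camera coordinates R X + t. Camera axes: x right, y down, z forward; pixel columns grow to the right and rows downward; lengths in m; the calibration is good to about 2 mm. A picture is of the moment at which its call begins. There is no depth.
- ctrl.finish_job(): hands the job in; it is judged then, once.
Trained networks look in a picture, given as the dict that the camera call returned (one of the last four; its "shot" number tells which), for a name from the list of things; names that differ only in an ending like _2 or _b are one class to them, and where a whole thing is asked for, a point or a joint stands for the part that bears it (a point fixed in the world has none). Each returns a list of dicts, best first, with "confidence" (0 to 1); they miss things now and then, are a little off and sometimes report something else, mostly with a low value. They report only what shows in the picture. A call takes as long as a camera call. They do not tell look-alikes from the thing itself.
- ctrl.search_frame(picture, label): "position" ([x, y, z] in m, in world coordinates, good to about 4 mm: the middle of the surface that is visible of it).
- ctrl.masks_of(picture, label): "region" (480x640 bool, what is visible of it).
- ctrl.landmark_of(picture, label): "position" ([x, y, z] in m, in world coordinates, good to about 4 mm: a listed point, or the origin of a listed thing).
The state is a dict: "clock": time; "joint_positions": joint angles; "dq": joint speeds; "joint_torque": joint torques, N m; "position": TCP position; "ee_rot": TCP orientation; "contact_force": force on the tool from outside, world axes, zero at the start; "ft_torque": the same for the moment, N m; "finger_gap": finger opening in m; "grasp_force": force on a finger pad.
Only numpy, scipy, OpenCV 4.12 (cv2) and the standard library are available. Lean on these libraries where they do the work, as an engineer would, in place of code of your own. Each camera call takes 0.05 s, during which the arm holds its last target. There are 200 camera calls.

## Working session

There is one attempt and no reset: what is moved stays moved. The work goes in short steps, Python scripts to look and compute and a tool call to move; the robot and the scene stay as the last step left them, time stands still between calls to the robot, and variables do not carry over. Pictures are saved under pics/ and viewed, at most 13 in all, crops included, and the job is handed in when it is done.

Besides the shell and the picture viewer there is one more tool, called as name(argument=value, ...), one argument or row to a line, values as JSON. jog_arm: Moves the arm, as the interface text tells. Its arguments: {"type":"object","properties":{"deltas":{"type":"array"},"force":{"type":"number"}},"required":["deltas"]}

```bash
mkdir -p pics; ls
cat > h.py <<'E'
from rig import ctrl
import cv2, numpy as np
def save(p,n,box=None,s=1):
    im=p["pixels"][:,:,::-1]
    if box: im=im[box[1]:box[3],box[0]:box[2]]
    cv2.imwrite("pics/"+n,cv2.resize(im,None,fx=s,fy=s,interpolation=cv2.INTER_CUBIC))
def proj(p,X):
    c=np.array(p["R"])@np.array(X)+np.array(p["t"]); u=np.array(p["intrinsics"])@c; return (u[:2]/u[2]).round(0)
def unproj(p,uv,z):
    R=np.array(p["R"]);t=np.array(p["t"]);d=R.T@np.linalg.inv(p["intrinsics"])@np.array([uv[0],uv[1],1.]);o=-R.T@t
    return o+d*(z-o[2])/d[2]
E
python3 - <<'E'
from h import *
for n in ("top","side"):
    p=ctrl.camera(n); save(p,n+"1.png")
    print(n, "cam", (-np.array(p["R"]).T@np.array(p["t"])).round(3))
    for l in ("red_clip","blue_clip","clip_rack","board_stand","copper_pad","red_clip_tip_a","pad_mark"):
        for r in ctrl.landmark_of(p,l)[:4]: print(l,np.round(r["position"],4),round(r["confidence"],2),proj(p,r["position"]))
s=ctrl.read_state(); print(s)
E
```

```text
pics
top cam [0.432 0.084 1.236]
red_clip [0.5121 0.3449 0.0854] 0.78 [208. 216.]
red_clip [0.4377 0.4169 0.0448] 0.76 [179. 252.]
blue_clip [0.5141 0.2796 0.09  ] 0.88 [239. 215.]
clip_rack [0.5121 0.3143 0.0044] 0.66 [230. 219.]
board_stand [ 0.4384 -0.0791 -0.0036] 0.82 [406. 253.]
copper_pad [ 0.4382 -0.0646  0.1021] 0.39 [405. 253.]
red_clip_tip_a [0.4369 0.4235 0.0034] 0.89 [181. 252.]
red_clip_tip_a [0.5196 0.3408 0.0465] 0.77 [214. 214.]
red_clip_tip_a [0.509  0.3404 0.0424] 0.52 [215. 219.]
red_clip_tip_a [0.4466 0.4143 0.003 ] 0.47 [185. 248.]
pad_mark [ 0.4374 -0.0602  0.0994] 0.4 [403. 253.]
side cam [ 0.928 -0.349  0.909]
red_clip [0.5191 0.3422 0.0805] 0.68 [415. 193.]
red_clip [0.4395 0.4225 0.0456] 0.52 [408. 168.]
blue_clip [0.514  0.281  0.0838] 0.55 [395. 205.]
clip_rack [ 0.5156  0.3119 -0.001 ] 0.61 [401. 223.]
board_stand [ 0.4422 -0.0797 -0.0015] 0.89 [249. 311.]
copper_pad [ 0.4351 -0.065   0.1003] 0.47 [246. 276.]
red_clip_tip_a [0.5219 0.345  0.0472] 0.65 [415. 203.]
red_clip_tip_a [0.4482 0.4177 0.0006] 0.64 [407. 184.]
red_clip_tip_a [0.4341 0.4231 0.0031] 0.62 [404. 179.]
pad_mark [ 0.4381 -0.0612  0.1002] 0.46 [248. 276.]
{'clock': 0.8, 'joint_positions': array([-1.45608807e+00,  1.58380604e-01,  1.59699180e+00, -1.48077204e-05,
        1.38619202e+00, -2.10099070e-01]), 'dq': array([ 0.00049222, -0.00204756, -0.0019718 , -0.00115214,  0.00057064,
       -0.00025234]), 'joint_torque': array([-9.38758762e-05, -3.95978701e+01, -3.31690192e+01, -1.34559764e-04,
        5.41035533e-04,  1.71702290e-06]), 'position': array([ 0.18347255, -0.54493234,  0.23131416]), 'ee_rot': array([3.14156809e+00, 2.01218554e-05, 3.24810049e-01]), 'contact_force': array([-0.81262458, -0.48094103, -0.11152432]), 'ft_torque': array([ 0.01508371, -0.01211913, -0.0082252 ]), 'grasp_force': 0.0, 'finger_gap': 0.0855627035988627}
```

View pics/top1.png

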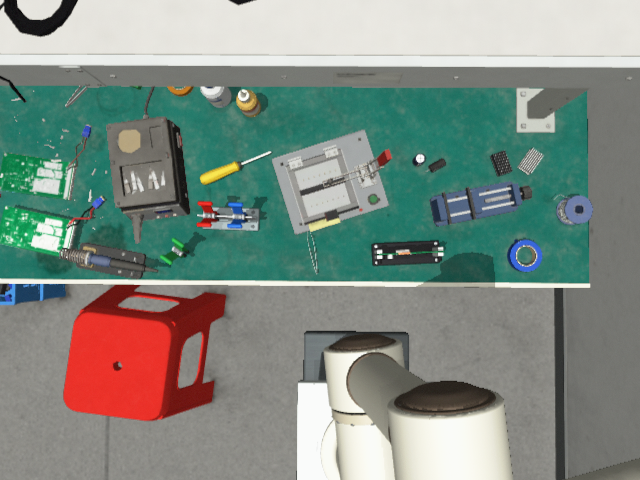

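View pics/side1.png

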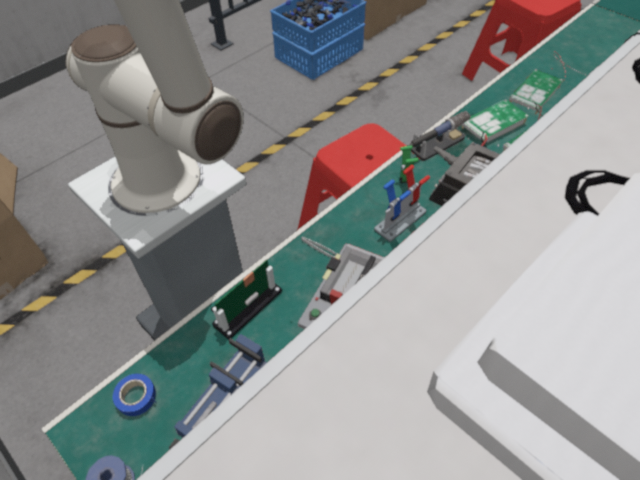

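Candidates for the red clip in the top view: the red clip on the rack (208,216), the blue one (239,215), the green lookalike loose on the bench (174,252), and a red toggle handle on the fixture (385,157). I choose (208,216): red, on the rack's far-left end. Next I view the board with the wrist camera on the way.

jog_arm(
  deltas=[
    [[120,240,50,0,0,36,-1],[225,485,70,0,0,71.4,-1],[225,485,70,0,0,71.4,-1],[225,485,70,0,0,71.4,-1],[225,485,70,0,0,71.4,-1],[225,485,70,0,0,71.4,-1],[225,485,70,0,0,71.4,-1],[225,485,70,0,0,71.4,-1],[225,485,70,0,0,71.4,-1],[225,485,70,0,0,71.4,-1],[225,485,70,0,0,71.4,-1],[225,485,70,0,0,71.4,-1],[225,485,70,0,0,71.4,-1],[225,485,70,0,0,71.4,-1],[225,485,70,0,0,71.4,-1],[225,485,70,0,0,71.4,-1]],
  ],
)

```text
clock: 2.4
position: [0.4082, -0.0609, 0.3011]
ee_rot: [-3.141, 0.0, 1.569]
contact_force: [-0.6, -0.8, 0.2]
finger_gap: 0.0854
grasp_force: 0.0
```

Run:
```python
from h import *
s=ctrl.read_state(); print(s["clock"],s["position"],s["ee_rot"],s["dq"].round(2),s["contact_force"],ctrl.pinch_z)
p=ctrl.camera("wrist"); save(p,"w1.png"); print((-np.array(p["R"]).T@np.array(p["t"])).round(3)); print(np.array(p["R"]).round(3))
for l in ("board_stand","copper_pad","pad_mark"):
    for r in ctrl.landmark_of(p,l)[:3]: print(l,np.round(r["position"],4),round(r["confidence"],2),proj(p,r["position"]))
```

```text
2.4 [ 0.40818308 -0.06090188  0.30114735] [-3.14134310e+00  1.05914449e-07  1.56869870e+00] [ 0.  0. -0.  0. -0.  0.] [-0.61268845 -0.75952884  0.18291912] 0.0187
[0.408 0.017 0.445]
[[ 1.    -0.001 -0.   ]
 [-0.001 -0.953  0.303]
 [-0.    -0.303 -0.953]]
board_stand [ 0.4395 -0.0815 -0.0028] 0.97 [340. 210.]
copper_pad [ 0.4368 -0.0668  0.0982] 0.71 [344. 217.]
pad_mark [ 0.4404 -0.0651  0.0988] 0.42 [348. 216.]
```

View pics/w1.png

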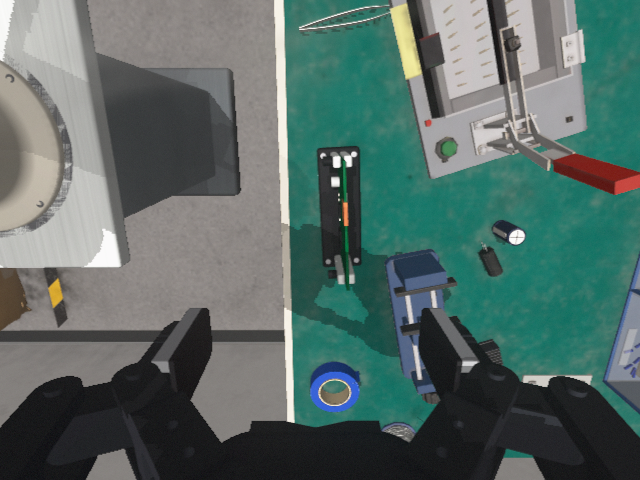

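The wrist view shows the board stand at (340,210), the copper pad at (346,214), and the board nearly along world y. I zoom in to get its yaw, and measure the clip after that.

Run:
```python
from h import *
p=ctrl.camera("wrist"); save(p,"w2.png",(305,140,375,290),4); 
hsv=cv2.cvtColor(p["pixels"],cv2.COLOR_RGB2HSV)
sub=np.zeros((480,640),bool); sub[150:290,325:365]=1
o=sub&(hsv[...,0]>3)&(hsv[...,0]<20)&(hsv[...,1]>120)&(hsv[...,2]>120)
ys,xs=np.nonzero(o); print("pad px",len(xs),xs.min(),xs.max(),ys.min(),ys.max(),xs.mean(),ys.mean(),unproj(p,(xs.mean(),ys.mean()),.1))
for y in (ys.min(),ys.max()): print(unproj(p,(xs.mean(),y),.1))
m=ctrl.masks_of(p,"board_stand")[0]["region"]
r=cv2.minAreaRect(np.argwhere(m)[:,::-1].astype(np.float32)); print(r)
# bright green rows
g=sub&(hsv[...,0]>45)&(hsv[...,0]<75)&(hsv[...,1]>150)&(hsv[...,2]>70)
for y in range(155,290,8): 
    q=np.nonzero(g[y])[0]; print(y,q.min() if len(q) else None,q.max() if len(q) else None,len(q), p["pixels"][y,338:356].tolist()[5:9] if y in(195,) else "")
```

```text
pad px 114 343 347 203 226 345.10526315789474 214.02631578947367 [ 0.43772515 -0.06248188  0.1       ]
[ 0.43744103 -0.05148239  0.1       ]
[ 0.43803988 -0.0746666   0.1       ]Traceback (most recent call last):
  File "<stdin>", line 8, in <module>
IndexError: list index out of range
```

View pics/w2.png

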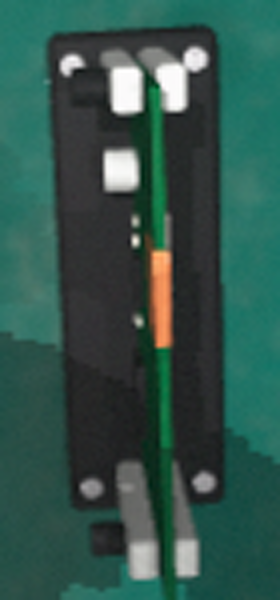

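jog_arm(
  deltas=[
    [[107,380,-10,0,0,0,-1],[107,380,-10,0,0,0,-1],[107,380,-10,0,0,0,-1],[107,380,-10,0,0,0,-1],[107,380,-10,0,0,0,-1],[107,380,-10,0,0,0,-1],[107,380,-10,0,0,0,-1],[107,380,-10,0,0,0,-1],[107,380,-10,0,0,0,-1],[107,380,-10,0,0,0,-1]],
  ],
)

```text
clock: 3.7
position: [0.5152, 0.3207, 0.2905]
ee_rot: [-3.14, 0.001, 1.573]
contact_force: [0.7, -0.1, -0.6]
finger_gap: 0.0854
grasp_force: 0.0
```

Run:
```python
from h import *
s=ctrl.read_state(); print(s["clock"],s["position"],s["ee_rot"],s["contact_force"])
p=ctrl.camera("wrist")
for l in ("red_clip","blue_clip","clip_rack","red_clip_tip_a"):
    for r in ctrl.landmark_of(p,l)[:3]: print(l,np.round(r["position"],4),round(r["confidence"],2),proj(p,r["position"]))
u,v=proj(p,[.515,.313,.1]).astype(int); print(u,v)
x0,y0=max(0,u-90),max(0,v-110); save(p,"w3.png",(x0,y0,x0+200,y0+200),3); print(x0,y0)
hsv=cv2.cvtColor(p["pixels"],cv2.COLOR_RGB2HSV)
m=(hsv[...,1]>150)&(hsv[...,2]>70)
for n,c in (("red",(hsv[...,0]<6)|(hsv[...,0]>174)),("blue",(hsv[...,0]>105)&(hsv[...,0]<125))):
    k=np.zeros((480,640),np.uint8); k[y0:y0+200,x0:x0+200]=(m&c)[y0:y0+200,x0:x0+200]
    N,_,st,ce=cv2.connectedComponentsWithStats(k)
    for i in range(1,N):
        if st[i,4]>40: print(n,st[i],ce[i].round(1),unproj(p,ce[i],.128).round(4))
```

```text
3.7 [0.51524678 0.32069133 0.29047463] [-3.14028771e+00  9.18004301e-04  1.57266251e+00] [ 0.6523085  -0.08568611 -0.60790732]
red_clip [0.5113 0.3401 0.0862] 0.96 [312. 191.]
red_clip [0.4384 0.4185 0.0469] 0.62 [240. 107.]
blue_clip [0.51   0.281  0.0839] 0.85 [310. 248.]
clip_rack [ 0.5087  0.314  -0.0008] 0.59 [310. 201.]
red_clip_tip_a [0.4301 0.4212 0.0064] 0.9 [240. 107.]
red_clip_tip_a [0.5185 0.3429 0.0451] 0.72 [319. 182.]
red_clip_tip_a [0.5103 0.3418 0.0463] 0.67 [311. 184.]
315 222
225 112
red [284 173  25  40 647] [294.5 192.2] [0.4971 0.3465 0.128 ]
red [320 174  25  40 661] [332.6 193.2] [0.5297 0.3458 0.128 ]
blue [284 230  24  48 574] [294.5 256.1] [0.4963 0.2883 0.128 ]
blue [318 230  23  50 607] [329.  257.2] [0.5276 0.2874 0.128 ]
```

View pics/w3.png

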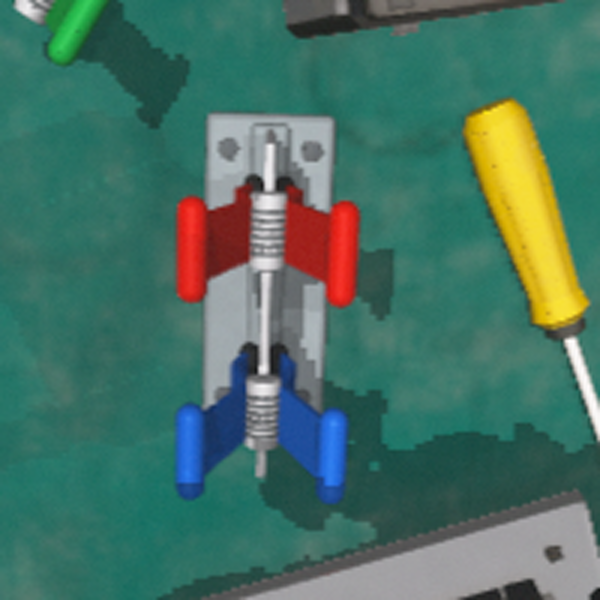

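The crop confirms the red clip on the rack: bars at px (289,195) and (339,197), hinge at (314,189), rack yaw about -2°. Now the numbers.

Run:
```python
from h import *
p=ctrl.camera("wrist")
f=lambda c,z:unproj(p,(225+c[0]/3,112+c[1]/3),z)
ends=[f(c,.126) for c in ((191,196),(191,302),(343,202),(343,306))]
for e in ends: print(e.round(4))
print("mid",np.mean(ends,0).round(4))
for n,c in (("redbar",(268,230)),("bluebar",(262,411))): print(n,f(c,.092).round(4))
b=[f(c,.126) for c in ((190,405),(190,500),(333,408),(333,502))]; bm=np.mean(b,0)
print("blue mid",bm.round(4)); d=np.mean(ends,0)-bm; print("yaw",np.degrees(np.arctan2(-d[0],d[1])),np.hypot(*d[:2]))
# side camera cross-check
q=ctrl.camera("side"); 
hsv=cv2.cvtColor(q["pixels"],cv2.COLOR_RGB2HSV)
M=np.mean(ends,0); print("side px of bars", proj(q,M+[-.0215,0,0]),proj(q,M+[.0215,0,0]))
k=np.zeros((480,640),np.uint8); c=((hsv[...,0]<6)|(hsv[...,0]>174))&(hsv[...,1]>150)&(hsv[...,2]>70); k[150:230,385:450]=c[150:230,385:450]
N,_,st,ce=cv2.connectedComponentsWithStats(k)
for i in range(1,N):
    if st[i,4]>15: print(st[i],ce[i].round(1))
x=ctrl.camera("top")
for l in ("red_clip","blue_clip"):
    for r in ctrl.landmark_of(x,l)[:1]: print(l,np.round(r["position"],4))
```

```text
[0.493  0.3573 0.126 ]
[0.4923 0.3264 0.126 ]
[0.5364 0.3556 0.126 ]
[0.537  0.3251 0.126 ]
mid [0.5147 0.3411 0.126 ]
redbar [0.5149 0.3421 0.092 ]
bluebar [0.5128 0.281  0.092 ]
blue mid [0.5129 0.2784 0.126 ]
yaw -1.6108667185264969 0.06266706611856811
side px of bars [408. 172.] [424. 182.]
[385 150  14  11  83] [389.4 153.3]
[404 165  10  22 125] [409.2 175.1]
[420 176   9   9  35] [423.9 179.7]
[412 187   7  17  56] [415.6 194.5]
red_clip [0.4385 0.4144 0.0449]
blue_clip [0.5086 0.2818 0.0873]
```

jog_arm(
  deltas=[
    [[-0.5,20.6,-30,0,0,-1.7,-1],[-0.5,20.6,-70,0,0,-1.7,-1],[-0.5,20.6,-110,0,0,-1.7,-1],[-0.5,20.6,-140,0,0,-1.7,-1],[-0.5,20.6,-160,0,0,-1.7,-1],[-0.5,20.6,-175,0,0,-1.7,-1],[-0.5,20.6,-185.5,0,0,-1.7,-1],[-0.5,20.6,-185.5,0,0,-1.7,-1],[-0.5,20.6,-185.5,0,0,-1.7,-1]],
  ],
)

```text
clock: 5.1
position: [0.5157, 0.341, 0.1069]
ee_rot: [3.14, -0.001, 1.541]
contact_force: [-0.4, 0.4, 1.0]
finger_gap: 0.0855
grasp_force: 0.0
```

Run:
```python
from h import *
s=ctrl.read_state(); print(s["clock"],s["position"],s["ee_rot"],s["contact_force"])
p=ctrl.camera("wrist"); save(p,"w4.png")
```

```text
5.1 [0.51566271 0.3409605  0.10685068] [ 3.14006457e+00 -7.28138012e-04  1.54125680e+00] [-0.39819614  0.35341283  1.04979281]
```

View pics/w4.png

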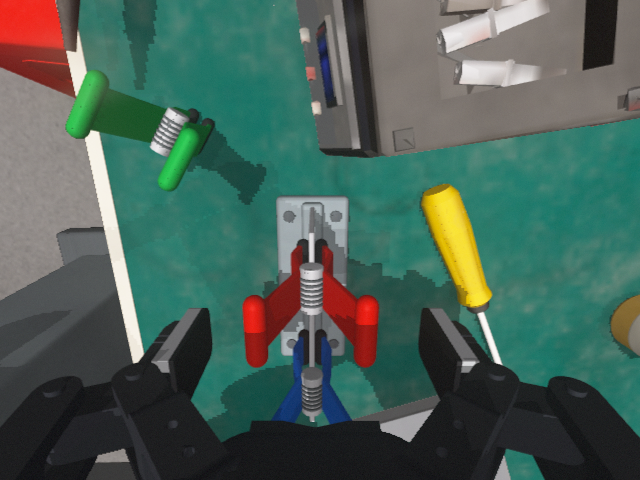

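Centred to about 1.5 mm: the bars' midpoint is at px 311.5, the fingers' at 315.5. I correct this and squeeze at 22 N.

jog_arm(
  deltas=[
    [[-1.2,0,0,0,0,0,-1],[-1.2,0,0,0,0,0,1],[-1.2,0,0,0,0,0,1],[-1.2,0,0,0,0,0,1],[-1.2,0,0,0,0,0,1],[-1.2,0,0,0,0,0,1],[-1.2,0,0,0,0,0,1],[-1.2,0,0,0,0,0,1],[-1.2,0,0,0,0,0,1],[-1.2,0,0,0,0,0,1]],
  ],
  force=22,
)

```text
clock: 6.15
position: [0.5163, 0.3414, 0.1089]
ee_rot: [3.136, -0.002, 1.541]
contact_force: [1.1, 0.4, 9.3]
finger_gap: 0.0293
grasp_force: 23.3
```

Run:
```python
from h import *
s=ctrl.read_state(); print(s["clock"],s["position"],s["ee_rot"],s["contact_force"],s["finger_gap"],s["grasp_force"])
p=ctrl.camera("wrist"); save(p,"w5.png",(160,150,480,480),1.7)
```

```text
6.15 [0.51630562 0.34137272 0.10886298] [ 3.13556726e+00 -2.13239515e-03  1.54120574e+00] [1.07259407 0.36930168 9.3016139 ] 0.029280829471881875 23.316882848739624
```

View pics/w5.png

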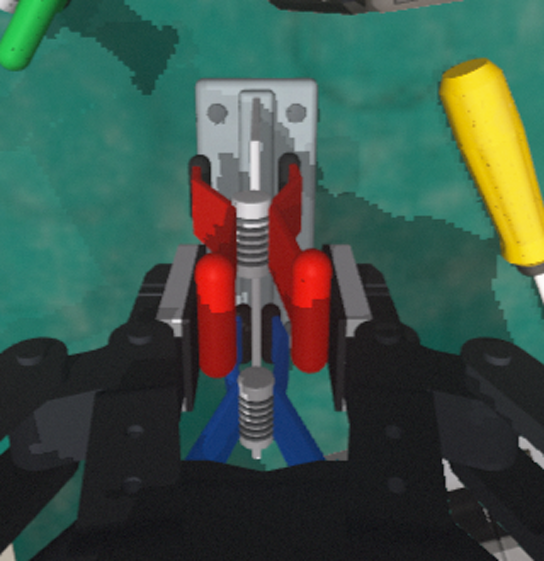

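Squeezed to the stop: bars at (216,315) and (310,315) in the crop, jaws open around the plate. Lifting straight up.

jog_arm(
  deltas=[
    [[0,0,8,0,0,0,1],[0,0,18,0,0,0,1],[0,0,30,0,0,0,1],[0,0,45,0,0,0,1],[0,0,65,0,0,0,1],[0,0,90,0,0,0,1],[0,0,120,0,0,0,1],[0,0,145,0,0,0,1],[0,0,155,0,0,0,1],[0,0,155,0,0,0,1],[0,0,155,0,0,0,1]],
  ],
  force=22,
)

```text
clock: 7.3
position: [0.5132, 0.3405, 0.2597]
ee_rot: [-3.14, 0.001, 1.541]
contact_force: [0.0, 0.4, -0.8]
finger_gap: 0.0297
grasp_force: 22.4
```

Run:
```python
from h import *
s=ctrl.read_state(); print(s["clock"],s["position"],s["ee_rot"],s["contact_force"],s["finger_gap"],s["grasp_force"])
p=ctrl.camera("wrist"); save(p,"w6.png",(160,150,480,480),1.7)
for l in ("red_clip","red_clip_tip_a","blue_clip"):
    for r in ctrl.landmark_of(p,l)[:4]: print(l,np.round(r["position"],4),round(r["confidence"],2),proj(p,r["position"]))
```

```text
7.3 [0.51323856 0.3404638  0.25965093] [-3.13996635e+00  7.37657694e-04  1.54131215e+00] [ 0.04121301  0.40845185 -0.82972511] 0.029674391848551945 22.446523010730743
red_clip [0.4391 0.4196 0.0461] 0.72 [235. 129.]
red_clip [0.5082 0.3398 0.2334] 0.55 [306. 288.]
red_clip [0.4888 0.3437 0.2011] 0.3 [275. 260.]
red_clip_tip_a [0.4336 0.4205 0.0045] 0.72 [238. 129.]
red_clip_tip_a [0.5258 0.3403 0.1956] 0.67 [336. 261.]
red_clip_tip_a [0.4921 0.344  0.2007] 0.63 [280. 260.]
red_clip_tip_a [0.4427 0.4131 0.0059] 0.61 [247. 136.]
```

View pics/w6.png

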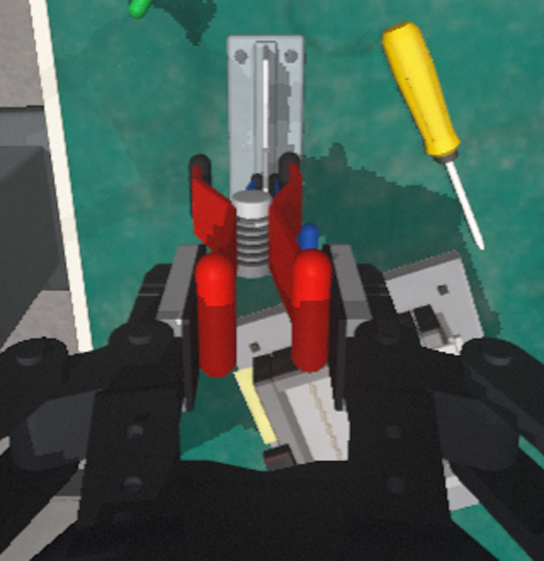

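Clip held (gap 30 mm), blue clip still on the rack. Jaw ends are at (200,165) and (289,165), barrel (252,235), bars' midpoint x=263, so it's slightly tilted. I quantify that next.

Run:
```python
from h import *
p=ctrl.camera("wrist"); print(p["intrinsics"])
f=lambda c,z:unproj(p,(160+c[0]/1.7,150+c[1]/1.7),z).round(4)
for n,c,z in (("barL",(216,265),.285),("barR",(311,265),.285),("padL",(191,330),.28),("padR",(341,330),.28),("barrel",(252,235),.240),("barrel2",(252,200),.24),("jawL",(200,165),.202),("jawR",(290,165),.202)): print(n,f(c,z))
q=ctrl.camera("side"); print("side", proj(q,[.5132,.3405,.28]),proj(q,[.51,.34,.237]),proj(q,[.507,.34,.2]))
u=proj(q,[.51,.34,.237]).astype(int); save(q,"s6.png",(u[0]-50,u[1]-50,u[0]+50,u[1]+50),6); print(u)
```

```text
[[358.72310335   0.         314.89042105]
 [  0.         358.72310335 242.34893693]
 [  0.           0.           1.        ]]
barL [0.5031 0.3573 0.285 ]
barR [0.5234 0.3567 0.285 ]
padL [0.4959 0.3381 0.28  ]
padR [0.5306 0.3371 0.28  ]
barrel [0.5094 0.3432 0.24  ]
barrel2 [0.5098 0.3541 0.24  ]
jawL [0.4909 0.3525 0.202 ]
jawR [0.5221 0.3516 0.202 ]
side [426. 118.] [421. 135.] [417. 149.]
[421 135]
```

View pics/s6.png

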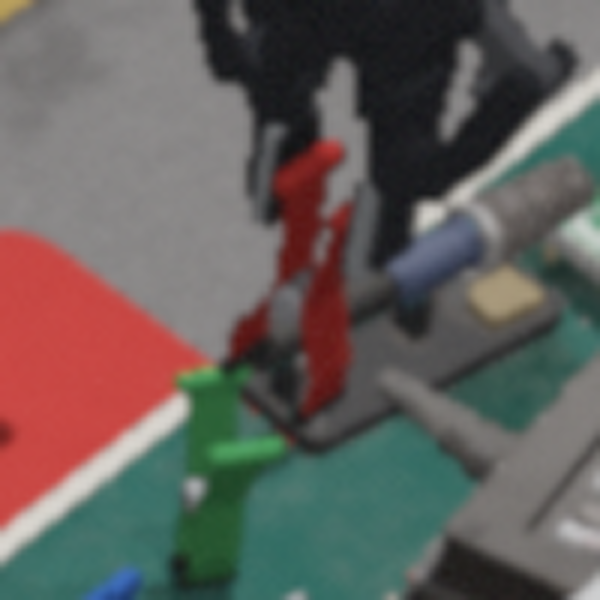

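The side crop shows it held upright; the wrist numbers give a tilt of 4.6° about y (jaws offset -6.7 mm in x). I carry it over the board and correct tilt and yaw on the way.

jog_arm(
  deltas=[
    [[-3,-15,0,0,-0.5,0.3,1],[-9,-45,0,0,-1,0.8,1],[-15,-80,0,0,-2,1.5,1],[-22,-120,0,0,-3,2,1],[-29,-160,0,0,-4,2.5,1],[-36,-200,0,0,-4.6,3.3,1],[-44,-240,0,0,-4.6,3.3,1],[-51,-280,0,0,-4.6,3.3,1],[-58,-320,0,0,-4.6,3.3,1],[-65,-355,0,0,-4.6,3.3,1],[-70,-385,0,0,-4.6,3.3,1],[-73.5,-400,-10,0,-4.6,3.3,1],[-73.5,-403.5,-30,0,-4.6,3.3,1],[-73.5,-403.5,-45,0,-4.6,3.3,1],[-73.5,-403.5,-55,0,-4.6,3.3,1],[-73.5,-403.5,-60,0,-4.6,3.3,1],[-73.5,-403.5,-60,0,-4.6,3.3,1],[-73.5,-403.5,-60,0,-4.6,3.3,1]],
  ],
)

```text
clock: 9.4
position: [0.4407, -0.0628, 0.2015]
ee_rot: [3.06, 0.0, 1.599]
contact_force: [0.6, 0.9, -0.4]
finger_gap: 0.0295
grasp_force: 22.4
```

Run:
```python
from h import *
s=ctrl.read_state(); print(s["clock"],s["position"],s["ee_rot"],s["contact_force"],s["finger_gap"],s["grasp_force"])
p=ctrl.camera("wrist"); save(p,"w7.png",(220,130,420,330),3)
for l in ("red_clip","red_clip_tip_a","copper_pad","pad_mark","board_stand"):
    for r in ctrl.landmark_of(p,l)[:2]: print(l,np.round(r["position"],4),round(r["confidence"],2),proj(p,r["position"]))
```

```text
9.4 [ 0.44068378 -0.06282427  0.20145514] [3.06036894e+00 3.85036720e-04 1.59929760e+00] [ 0.56254748  0.86962414 -0.44991749] 0.029452349008714483 22.426825761795044
red_clip [ 0.4379 -0.0627  0.1738] 0.96 [306. 286.]
red_clip_tip_a [ 0.4235 -0.0609  0.139 ] 0.88 [279. 259.]
red_clip_tip_a [ 0.4557 -0.0625  0.1412] 0.56 [332. 263.]
copper_pad [ 0.4371 -0.0663  0.098 ] 0.57 [299. 247.]
pad_mark [ 0.4393 -0.0656  0.0991] 0.59 [302. 246.]
board_stand [ 0.4379 -0.0802 -0.0038] 0.83 [295. 228.]
```

View pics/w7.png

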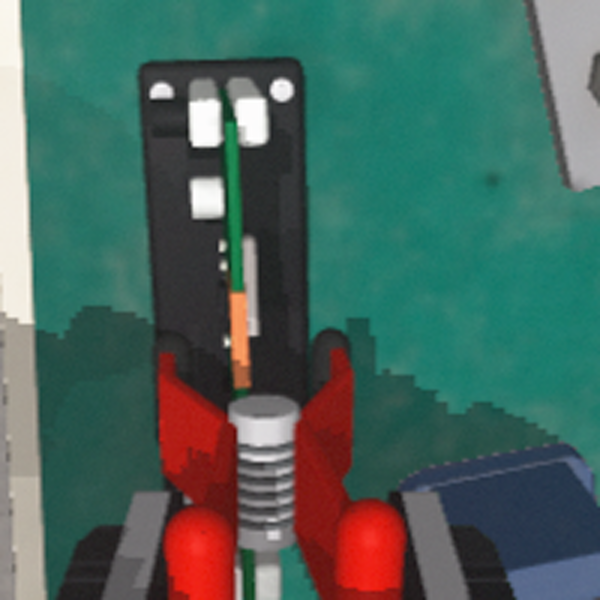

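Jaws at crop (172,340) and (332,340), barrel (265,470), pad (239,340), nothing touching. Computing the offsets.

Run:
```python
from h import *
p=ctrl.camera("wrist")
f=lambda c,z:unproj(p,(220+c[0]/3,130+c[1]/3),z).round(4)
for n,c,z in (("edge far",(231,130),.1),("pad far",(237,292),.1),("pad near",(241,386),.1),("jawL",(173,340),.146),("jawR",(332,338),.146),("barrel far",(264,415),.182),("barrel near",(267,535),.184),("barL",(198,530),.229),("barR",(371,530),.229)): print(n,f(c,z))
o=cv2.cvtColor(p["pixels"],cv2.COLOR_RGB2HSV); s=np.zeros((480,640),bool); s[225:262,290:305]=1
o=s&(o[...,0]>3)&(o[...,0]<20)&(o[...,1]>110)&(o[...,2]>100); y,x=np.nonzero(o); print(y.min(),y.max(),x.mean(), unproj(p,(x.mean(),(y.min()+y.max()+1)/2),.1))
```

```text
edge far [ 0.4349 -0.0137  0.1   ]
pad far [ 0.4369 -0.0513  0.1   ]
pad near [ 0.4382 -0.0748  0.1   ]
jawL [ 0.4227 -0.0484  0.146 ]
jawR [ 0.4535 -0.0479  0.146 ]
barrel far [ 0.438  -0.0496  0.182 ]
barrel near [ 0.4389 -0.0702  0.184 ]
barL [ 0.4271 -0.0455  0.229 ]
barR [ 0.4479 -0.0458  0.229 ]
225 259 299.76020408163265 [ 0.43759412 -0.06246711  0.1       ]
```

jog_arm(
  deltas=[
    [[-0.6,-1.5,0,0,0,1,1],[-0.6,-1.5,0,0,0,1,1],[-0.6,-1.5,-10,0,0,1,1],[-0.6,-1.5,-20,0,0,1,1],[-0.6,-1.5,-28,0,0,1,1],[-0.6,-1.5,-36,0,0,1,1],[-0.6,-1.5,-43,0,0,1,1],[-0.6,-1.5,-50,0,0,1,1],[-0.6,-1.5,-55,0,0,1,1],[-0.6,-1.5,-58,0,0,1,1],[-0.6,-1.5,-58,0,0,1,1],[-0.6,-1.5,-58,0,0,1,1]],
  ],
)

```text
clock: 10.95
position: [0.4399, -0.0644, 0.143]
ee_rot: [3.061, 0.0, 1.616]
contact_force: [0.5, 0.4, -0.6]
finger_gap: 0.0296
grasp_force: 22.4
```

Run:
```python
from h import *
s=ctrl.read_state(); print(s["clock"],s["position"],s["ee_rot"],s["contact_force"],s["finger_gap"],s["grasp_force"])
p=ctrl.camera("wrist"); q=ctrl.camera("side")
for c in (p,q):
  for l in ("red_clip","red_clip_tip_a","pad_mark"):
    for r in ctrl.landmark_of(c,l)[:2]: print(l,np.round(r["position"],4),round(r["confidence"],2),proj(c,r["position"]))
u=proj(q,[.438,-.063,.11]).astype(int); print(u)
a=cv2.resize(p["pixels"][150:350,220:420],(600,600),interpolation=cv2.INTER_CUBIC)
b=cv2.resize(q["pixels"][u[1]-50:u[1]+50,u[0]-16:u[0]+17],(200,600),interpolation=cv2.INTER_CUBIC)
cv2.imwrite("pics/w8.png",np.hstack([a,b])[:,:,::-1])
```

```text
10.95 [ 0.43986781 -0.06441386  0.1430417 ] [3.06088420e+00 1.77787437e-04 1.61637595e+00] [ 0.4613257   0.42897067 -0.5763211 ] 0.029610437616509666 22.426832914352417
red_clip [ 0.4331 -0.064   0.1182] 0.71 [298. 288.]
red_clip_tip_a [ 0.4542 -0.0631  0.083 ] 0.96 [331. 262.]
red_clip_tip_a [ 0.4232 -0.0613  0.0809] 0.83 [280. 257.]
pad_mark [ 0.4371 -0.0621  0.1016] 0.59 [305. 272.]
red_clip [ 0.4428 -0.0627  0.1157] 0.93 [248. 273.]
red_clip [0.4382 0.4197 0.0441] 0.69 [406. 169.]
red_clip_tip_a [ 0.4259 -0.0594  0.0802] 0.69 [246. 278.]
red_clip_tip_a [ 0.454  -0.0606  0.0848] 0.65 [255. 285.]
pad_mark [ 0.4337 -0.0627  0.1023] 0.44 [246. 275.]
[247 274]
```

View pics/w8.png

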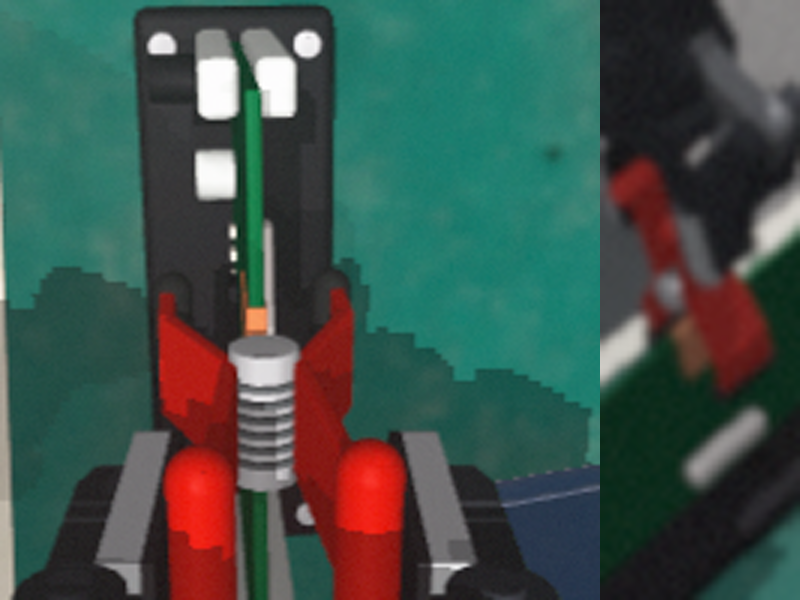

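Both tips straddle the pad, with the board edge at crop x≈256 between jaws at 173 and 335, and no contact. The barrel is about 10–14 mm above the edge, so there's room for 5 mm more.

jog_arm(
  deltas=[
    [[-0.5,0,-2,0,0,0,1],[-0.5,0,-4,0,0,0,1],[-0.5,0,-5,0,0,0,1],[-0.5,0,-5,0,0,0,1],[-0.5,0,-5,0,0,0,1],[-0.5,0,-5,0,0,0,1]],
  ],
)

```text
clock: 11.95
position: [0.4392, -0.0644, 0.1379]
ee_rot: [3.061, 0.0, 1.616]
contact_force: [-0.5, 0.0, 0.2]
finger_gap: 0.0293
grasp_force: 22.4
```

Run:
```python
from h import *
s=ctrl.read_state(); print(s["clock"],s["position"],s["contact_force"],s["finger_gap"],s["grasp_force"])
p=ctrl.camera("wrist"); q=ctrl.camera("side")
for c in (p,q):
  for l in ("red_clip","red_clip_tip_a","pad_mark"):
    for r in ctrl.landmark_of(c,l)[:2]: print(l,np.round(r["position"],4),round(r["confidence"],2),proj(c,r["position"]))
# board-edge centre (green rows) and jaw silhouettes near the tips
hsv=cv2.cvtColor(p["pixels"],cv2.COLOR_RGB2HSV)
g=(hsv[...,0]>55)&(hsv[...,0]<80)&(hsv[...,1]>150)&(hsv[...,2]>85)
r=((hsv[...,0]<6)|(hsv[...,0]>174))&(hsv[...,1]>150)
for y in (190,215,235,252,256):
    x=np.nonzero(g[y,290:318])[0]+290
    if len(x): print(y,x.min(),x.max(),unproj(p,(x.mean(),y),.1).round(4))
for y in (250,260): 
    x=np.nonzero(r[y,260:350])[0]+260; print("red",y,x.min(),x.max(),unproj(p,(x.min(),y),.085).round(4),unproj(p,(x.max(),y),.085).round(4))
```

```text
11.95 [ 0.43923466 -0.0643568   0.13786507] [-0.53364898  0.00400334  0.16859304] 0.02928496254743616 22.427199482917786
red_clip [ 0.4338 -0.0649  0.1117] 0.88 [301. 288.]
red_clip_tip_a [ 0.4545 -0.0639  0.0752] 0.94 [332. 262.]
red_clip_tip_a [ 0.4225 -0.06    0.0761] 0.86 [280. 256.]
red_clip [0.4418 0.421  0.0438] 0.78 [408. 169.]
red_clip [ 0.4425 -0.0634  0.113 ] 0.64 [248. 274.]
red_clip_tip_a [ 0.4529 -0.0645  0.0755] 0.83 [254. 289.]
red_clip_tip_a [0.4312 0.4248 0.0053] 0.74 [404. 178.]
pad_mark [ 0.4386 -0.0617  0.1017] 0.36 [248. 276.]
190 303 308 [ 0.435 -0.016  0.1  ]
215 304 308 [ 0.4357 -0.0289  0.1   ]
235 304 308 [ 0.4362 -0.0397  0.1   ]
252 305 308 [ 0.4368 -0.0491  0.1   ]
red 250 273 335 [ 0.4186 -0.0535  0.085 ] [ 0.4544 -0.0528  0.085 ]
red 260 273 337 [ 0.4187 -0.0596  0.085 ] [ 0.456 -0.059  0.085]
```

The clip's middle (x≈0.438) matches the pad (0.4376, -0.063). The tips are about 24 mm below the edge, the clip is squeezed to the stop, and there's no contact force. Handing in.

```bash
python3 -c "
from rig import ctrl
print(ctrl.finish_job())"
```

```text
the job is handed in; nothing more can be done
None
```

The red clip is held squeezed open over the copper pad with one jaw on each side, tips about 24 mm below the board's edge and no contact force measured; the blue clip was left on the rack, and the job is handed in at about 12 s.

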